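# Put the cover on the two-stud fixture

## Task

Close the grey ring fixture: take the cover plate that fits it, the longer of the two loose plates, by its grip and lower it level over both studs until it lies flat on the fixture, holding it until it is down rather than dropping it. Then let go. Leave the shorter plate where it lies.

Things in the scene. Friction and masses are not known exactly. Their poses are not given: they have to be found in the camera images.
- long_cover_grip (a point): Centre of the long cover's grip. Loose aluminium plate 84 (x) x 174 (y) x 6 mm, 0.2-0.4 kg, flat on the desk; 26 mm holes at y = +-58 mm; either end may go to either stud. On its middle a black block grip 14 (x) x 36 (y) x 44 tall: squeeze across the 14 mm (along x) from above. This point is half-way up the grip, 22 mm above the plate's top, 28 mm above its underside. z up.
- fixture: Fixed grey block 96 (x) x 186 (y) x 30 mm, a sealing ring in the open nest in its middle. Origin: centre of its underside, on the desk; z up. Two steel studs stand on its flat top at y = +-58 mm: 13 mm thick for 14 mm, then tapering to a blunt 5 mm tip 34 mm above the top (64 above the desk). With the cover seated on the top (at 30 mm) the grip's centre is 58 mm above this origin.
- short_cover_grip (a point): Centre of the short cover's grip, not to be moved: the same kind of plate with the same grip, but only 84 (x) x 124 (y) x 6 mm, its two 26 mm holes at y = +-36 mm, so it does not fit the studs. This point is half-way up its grip, 28 mm above its underside; axes as for the long cover.
There are look-alikes about, which are no part of the job. Leave any red look-alike of the part that bears long_cover_grip alone.

How it is judged:
By the outcome, as a careful person would: the job done as asked, in the order asked, and still so for the second after the job is handed in, with the robot touching nothing.
It also fails if it takes over 40 s, if anything falls off the work surface, if the arm or the gripper's body presses on something with over 40 N, if the wrist force passes 120 N, or if a joint passes its speed limit or range.

## Robot

A 7-joint arm with a two-finger parallel gripper is mounted at the origin on a cart in front of the work surface, level with it; the furniture and walls round the work are solid. World frame = base frame: x ahead of the robot, y to its left, z up, the work surface at z = 0. Lengths are in mm, angles in rad, forces in N, time in s.
With the tool pointing down it reaches from about 400 to 900 mm from the base axis. Payload 5.5 kg.
Tool frame: the origin (TCP) lies at the very end of the fingers, on their centre line; the grasp point (between the pads) lies 19 mm behind it; z points along the fingers, x is the direction in which the jaws open and shut, and the axes are right-handed (so a half turn about z gives the same grasp; the last joint's range is limited). The gripper opens to 85 mm and grips with 20 to 120 N. Pads are 22 mm wide; open, the fingers measure 114 mm over their backs; the gripper's body (76 mm by 85 mm) begins 54 mm behind the grasp point. The pads swing forward as they close: fully open they stand 13 mm farther back than shut.
Start: joints at [-0.971, 0.501, -0.427, 1.55, 0.221, 1.138, -0.21], TCP at [214.767, 613.494, 231.31] pointing down, gripper open.
Joint ranges: [-2.88, 2.88], [-0.31, 2.03], [-1.54, 1.56], [0.2, 2.42], [-1.41, 4.55], [0.19, 2.02], [-2.57, 2.57]. Speed limits (rad/s): [2.57, 2.57, 3.14, 3.14, 3.14, 3.14, 3.14].

## Interface

Orientations are given as a 3x3 rotation matrix whose columns are the frame's x, y, z axes.
In Python, from bench import r gives the robot as it stands. The module is installed in compiled form; this text tells all that it offers.
- The arm moves only by the tool step_arm, never from a script. Its argument "deltas" is a list of rows, each an object of numbers: "tx", "ty", "tz": the shift along the tool's x, y, z in cm; "twist": the turn about the tool's z in units of 6 degrees (1.0 is 6 degrees); "fingers": the closure, from 0 (fully open) to 1 (shut). A call has 1 to 5 rows; each row shifts and turns the pose as measured when the row begins, along the tool's axes as they then stand; what a row does not reach is not made up. A row lasts 1/12 s, in which the tool goes at most 41.7 mm and 7.16 degrees, less where a joint would pass 70% of its speed; a pose out of reach is approached as far as the arm can. A call with a gripper value outside its range is refused whole. The fingers move at their own pace and stop on an object; "grip_force" is the grip in N (left out, the last holds). Time passes only in rows, so rows that do not move let the fingers close. It gives the time, the measured TCP pose, the force and the opening at its end, in the units of the state.
- r.read_state(): the state, without advancing time (a new reading comes with each control period).
- r.get_image(name): name is "scene" or "top"; returns a dict with "color" (420x560x3 uint8, red, green, blue), "mtx" (3x3 intrinsics, pixels), "camera_from_world" (4x4, takes a point from world to camera coordinates). Camera axes: x right, y up, looking along -z (the intrinsics and any distortion apply to the point x, -y, -z); pixel columns grow to the right and rows downward; lengths in mm; the calibration is good to about 2 mm. A picture is of the moment at which its call begins. There is no depth.
- r.sign_off(): hands the job in, once; it reports no verdict.
The state is a dict: "clock": time; "q": joint angles; "qd": joint speeds; "joint_efforts": joint torques, N m; "position": TCP position; "eef_rot": TCP orientation; "wrist_force": force on the tool from outside, world axes, zero at the start; "wrist_torque": the same for the moment, N m; "finger_gap": opening from 0.0 (shut) to 1.0 (fully open).
Only numpy, scipy, OpenCV 4.12 (cv2) and the standard library are available. Lean on these libraries where they do the work, as an engineer would, in place of code of your own. Each camera call takes 0.05 s, during which the arm holds its last target. There are 200 camera calls.

## Working session

There is one attempt and no reset: what is moved stays moved. The work goes in short steps, Python scripts to look and compute and a tool call to move; the robot and the scene stay as the last step left them, time stands still between calls to the robot, and variables do not carry over. Pictures are saved under pics/ and viewed, about 8 in all and at most 12, crops included, and the job is handed in when it is done.

Besides the shell and the picture viewer there is one more tool, called after ">>>" by a JSON object that holds its "api" and its "payload". step_arm: Moves the arm, as the interface text tells. Its arguments: {"type":"object","properties":{"deltas":{"type":"array"},"grip_force":{"type":"number"}},"required":["deltas"]}

```bash
mkdir -p pics
cat > h.py <<'E'
import numpy as np, cv2
from bench import r
def grab(n,f):
    d=r.get_image(n); cv2.imwrite(f'pics/{f}.png',d['color'][:,:,::-1]); np.savez(f'pics/{f}.npz',m=d['mtx'],c=d['camera_from_world']); return d
def ray(f,u,v,z):
    a=np.load(f'pics/{f}.npz'); K,T=a['m'],a['c']
    d=np.linalg.inv(K)@[u,v,1]; d=np.array([d[0],-d[1],-d[2]])
    R=T[:3,:3]; c=-R.T@T[:3,3]; w=R.T@d
    return c+w*(z-c[2])/w[2]
def proj(f,p):
    a=np.load(f'pics/{f}.npz'); K,T=a['m'],a['c']
    q=T[:3,:3]@np.array(p)+T[:3,3]; q=K@[q[0],-q[1],-q[2]]; return q[:2]/q[2]
E
python3 - <<'E'
from h import *
for n in('scene','top'):
    d=grab(n,n+'0'); print(d['mtx'],d['camera_from_world'])
s=r.read_state();print(s)
E
```

```text
[[410.6153382    0.         275.23272022]
 [  0.         410.6153382  215.44630326]
 [  0.           0.           1.        ]] [[ 7.94994504e-01 -6.06256335e-01 -2.09044323e-02 -4.68418831e+02]
 [ 2.60516435e-01  3.10093057e-01  9.14315855e-01 -1.17868184e+02]
 [-5.47827460e-01 -7.32322028e-01  4.04462015e-01 -1.31756459e+03]
 [ 0.00000000e+00  0.00000000e+00  0.00000000e+00  1.00000000e+00]]
[[407.75449248   0.         280.03150967]
 [  0.         407.75449248 209.89981274]
 [  0.           0.           1.        ]] [[-8.88083435e-03 -9.99806859e-01 -1.75321548e-02 -1.21735691e+02]
 [ 9.95488359e-01 -1.04961017e-02  9.43014280e-02 -4.91154590e+02]
 [-9.44672337e-02 -1.66155806e-02  9.95389303e-01 -1.29685723e+03]
 [ 0.00000000e+00  0.00000000e+00  0.00000000e+00  1.00000000e+00]]
{'clock': 0.1, 'q': array([-0.97078452,  0.50177193, -0.426767  ,  1.55135524,  0.22079519,
        1.13831785, -0.21029241]), 'qd': array([ 0.00098803, -0.00167895, -0.00165117, -0.00165659,  0.00015235,
        0.00090142,  0.00115631]), 'joint_efforts': array([-1.15760640e-02, -5.70810878e+01, -5.83874971e+00, -2.81753218e+01,
        1.05065340e-02,  5.41590300e-03, -2.12959156e-05]), 'position': array([214.66048253, 612.85432871, 230.34423708]), 'eef_rot': array([[ 3.30459954e-01,  9.43819797e-01, -6.39651975e-04],
       [ 9.43818292e-01, -3.30460570e-01, -1.68637281e-03],
       [-1.80301180e-03, -4.64365545e-05, -9.99998373e-01]]), 'wrist_force': array([ 0.0339284 , -0.66660898, -0.64743394]), 'wrist_torque': array([-0.03180529,  0.04551493, -0.00878829]), 'finger_gap': 0.9979586517570193}
```

View pics/scene0.png

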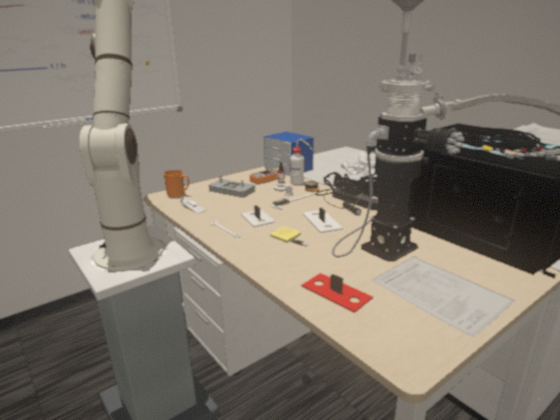

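View pics/top0.png

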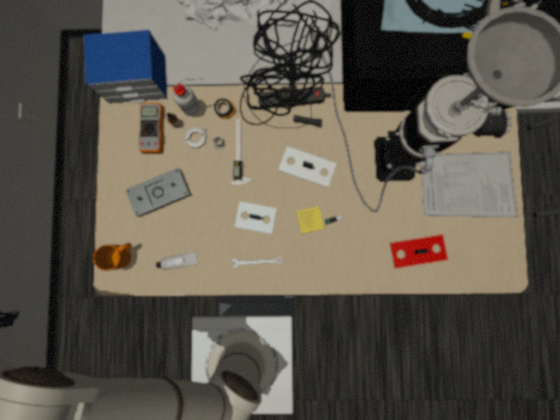

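The top picture shows four candidates:
- White plate at (307,166): about 58 px long, the longer one.
- White plate at (256,217): about 42 px long, the shorter one.
- Red look-alike at (419,251): to be left alone.
- Grey fixture at (158,192).

The longer white plate fits the description. I'll confirm it in one enlarged crop.

Run:
```python
from h import *
im=cv2.imread('pics/top0.png')
a=cv2.resize(im[140:240,230:350],None,fx=5,fy=5,interpolation=cv2.INTER_CUBIC)[:,:,:]
b=cv2.resize(im[162:222,118:198],None,fx=5,fy=5,interpolation=cv2.INTER_CUBIC)
a=cv2.resize(im[140:240,230:350],None,fx=4,fy=4,interpolation=cv2.INTER_CUBIC)
b=cv2.resize(im[162:222,118:198],None,fx=4,fy=4,interpolation=cv2.INTER_CUBIC)
o=np.zeros((400,800,3),np.uint8);o[:,:480]=a;o[:240,480:]=b
cv2.imwrite('pics/crop.png',o)
g=cv2.cvtColor(im,cv2.COLOR_BGR2HSV)
def rect(mask,f,z,seed):
    n,l,st,c=cv2.connectedComponentsWithStats(mask.astype(np.uint8))
    k=l[seed[1],seed[0]]
    cs,_=cv2.findContours((l==k).astype(np.uint8),cv2.RETR_EXTERNAL,cv2.CHAIN_APPROX_NONE)
    p=np.array([ray(f,u,v,z)[:2] for u,v in cs[0][:,0]],np.float32)
    return k,st[k],cv2.minAreaRect(cv2.convexHull(p))
white=(g[:,:,1]<40)&(g[:,:,2]>150)
print(rect(white,'top0',6,(295,156)),rect(white,'top0',6,(242,210)))
print(im[192,142],im[200,175],im[205,205],im[183,120],im[156,295])
lab=cv2.cvtColor(im,cv2.COLOR_BGR2LAB).astype(int)
bb=lab[:,:,2]
m=(bb<134)&(lab[:,:,0]<190); m[:165]=0;m[220:]=0;m[:,:115]=0;m[:,200:]=0
m=cv2.morphologyEx(m.astype(np.uint8),cv2.MORPH_CLOSE,np.ones((3,3)))
print(rect(m,'top0',30,(142,192)))
```

```text
(np.int32(109), array([ 278,  146,   59,   41, 1258], dtype=int32), ((635.4429321289062, -216.78778076171875), (177.93685913085938, 88.26212310791016), 70.19658660888672)) (np.int32(187), array([234, 201,  43,  33, 923], dtype=int32), ((468.48309326171875, -44.8314208984375), (128.9795379638672, 89.28519439697266), 79.221435546875))
[120 125 120] [79 84 83] [122 146 162] [121 147 163] [182 190 187]
(np.int32(1), array([ 127,  169,   63,   47, 1654], dtype=int32), ((551.5006713867188, 269.58331298828125), (96.03849029541016, 186.25645446777344), 22.343711853027344))
```

View pics/crop.png

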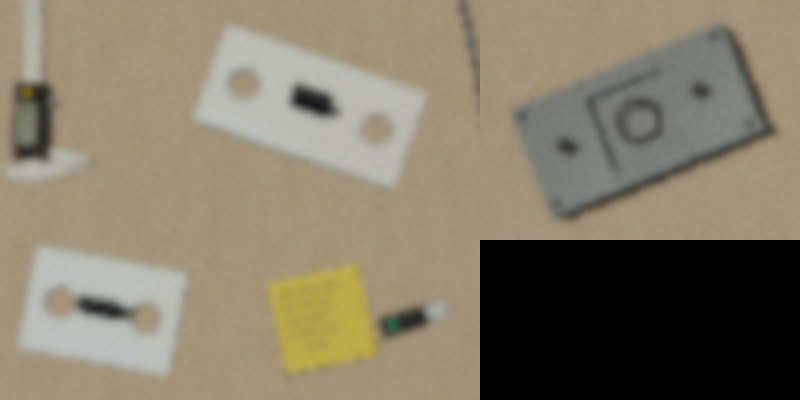

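Crop check: the long plate (upper white, holes far from the grip) measures 178x88 mm against 174x84. The short plate measures 129x89. The fixture measures 96x186 at z=30, which matches. So the upper white plate is the target. Next I plan the approach.

```bash
cat > plan.py <<'E'
import sys
from h import *
def plan(x,y,z,yaw,step=40,tw=6.6):
    s=r.read_state(); p=s['position'].copy(); R=s['eef_rot']; a=np.degrees(np.arctan2(R[1,0],R[0,0]))
    print('at',p.round(1),'yaw',a.round(2),'q',s['q'].round(2),'F',s['wrist_force'].round(1),'gap',round(s['finger_gap'],3),'t',s['clock'],'tilt',R[:2,2].round(3))
    d=np.array([x,y,z])-p; da=(yaw-a+90)%180-90
    n=int(max(np.ceil(np.linalg.norm(d)/step),np.ceil(abs(da)/tw),1))
    for i in range(n):
        t=np.radians(a); c,s_=np.cos(t),np.sin(t); e=d/n/10
        print(i,'tx %.2f ty %.2f tz %.2f tw %.2f'%(e[0]*c+e[1]*s_,e[0]*s_-e[1]*c,-e[2],-da/n/6)); a+=da/n
if __name__=='__main__': plan(*map(float,sys.argv[1:]))
E
python3 - <<'E'
from h import *
for n,(u,v),z in [('studA',(140,198.75),60),('studB',(173.5,184.75),60),('holeA',(230+243/4,140+83/4),3),('holeB',(230+377/4,140+129/4),3),('microscope',(395,160),0)]: print(n,ray('top0',u-.4,v-.4,z).round(1))
for p in [(635.4,-216.8,50),(551.5,269.6,30),(468.5,-44.8,50)]: print(proj('scene0',p).round(1),proj('top0',p).round(1))
from plan import plan
plan(635,-217,200,-19.8)
E
```

```text
studA [527.8 317.6  60. ]
studB [571.4 211.7  60. ]
holeA [ 656.6 -161.9    3. ]
holeB [ 616.5 -272.1    3. ]
microscope [ 655.4 -507.1    0. ]
[321.4 208.2] [307.7 163.5]
[231.1 184.3] [157.8 192.1]
[256.4 205.7] [254.1 216.1]
at [214.7 612.9 230.3] yaw 70.7 q [-0.97  0.5  -0.43  1.55  0.22  1.14 -0.21] F [ 0.  -0.7 -0.6] gap 0.998 t 0.1 tilt [-0.001 -0.002]
0 tx -2.68 ty 2.80 tz 0.13 tw -0.62
1 tx -2.86 ty 2.62 tz 0.13 tw -0.62
2 tx -3.02 ty 2.42 tz 0.13 tw -0.62
3 tx -3.18 ty 2.22 tz 0.13 tw -0.62
4 tx -3.31 ty 2.01 tz 0.13 tw -0.62
5 tx -3.44 ty 1.79 tz 0.13 tw -0.62
6 tx -3.55 ty 1.56 tz 0.13 tw -0.62
7 tx -3.64 ty 1.33 tz 0.13 tw -0.62
8 tx -3.72 ty 1.09 tz 0.13 tw -0.62
9 tx -3.78 ty 0.85 tz 0.13 tw -0.62
10 tx -3.83 ty 0.60 tz 0.13 tw -0.62
11 tx -3.86 ty 0.35 tz 0.13 tw -0.62
12 tx -3.87 ty 0.10 tz 0.13 tw -0.62
13 tx -3.87 ty -0.16 tz 0.13 tw -0.62
14 tx -3.85 ty -0.41 tz 0.13 tw -0.62
15 tx -3.82 ty -0.66 tz 0.13 tw -0.62
16 tx -3.77 ty -0.91 tz 0.13 tw -0.62
17 tx -3.70 ty -1.15 tz 0.13 tw -0.62
18 tx -3.62 ty -1.39 tz 0.13 tw -0.62
19 tx -3.52 ty -1.62 tz 0.13 tw -0.62
20 tx -3.41 ty -1.84 tz 0.13 tw -0.62
21 tx -3.28 ty -2.06 tz 0.13 tw -0.62
22 tx -3.14 ty -2.27 tz 0.13 tw -0.62
23 tx -2.99 ty -2.47 tz 0.13 tw -0.62
```

```bash
sed -i 's/da=(yaw-a+90)%180-90/da=(yaw-a+180)%360-180/' plan.py; python3 plan.py 635 -217 200 -19.8
```

```text
at [214.7 612.9 230.3] yaw 70.7 q [-0.97  0.5  -0.43  1.55  0.22  1.14 -0.21] F [ 0.  -0.7 -0.6] gap 0.998 t 0.1 tilt [-0.001 -0.002]
0 tx -2.68 ty 2.80 tz 0.13 tw 0.63
1 tx -2.50 ty 2.97 tz 0.13 tw 0.63
2 tx -2.29 ty 3.12 tz 0.13 tw 0.63
3 tx -2.08 ty 3.27 tz 0.13 tw 0.63
4 tx -1.86 ty 3.40 tz 0.13 tw 0.63
5 tx -1.64 ty 3.51 tz 0.13 tw 0.63
6 tx -1.40 ty 3.61 tz 0.13 tw 0.63
7 tx -1.16 ty 3.70 tz 0.13 tw 0.63
8 tx -0.92 ty 3.77 tz 0.13 tw 0.63
9 tx -0.67 ty 3.82 tz 0.13 tw 0.63
10 tx -0.41 ty 3.85 tz 0.13 tw 0.63
11 tx -0.16 ty 3.87 tz 0.13 tw 0.63
12 tx 0.10 ty 3.87 tz 0.13 tw 0.63
13 tx 0.35 ty 3.86 tz 0.13 tw 0.63
14 tx 0.60 ty 3.83 tz 0.13 tw 0.63
15 tx 0.85 ty 3.78 tz 0.13 tw 0.63
16 tx 1.10 ty 3.72 tz 0.13 tw 0.63
17 tx 1.34 ty 3.64 tz 0.13 tw 0.63
18 tx 1.58 ty 3.54 tz 0.13 tw 0.63
19 tx 1.81 ty 3.43 tz 0.13 tw 0.63
20 tx 2.03 ty 3.30 tz 0.13 tw 0.63
21 tx 2.24 ty 3.16 tz 0.13 tw 0.63
22 tx 2.45 ty 3.01 tz 0.13 tw 0.63
23 tx 2.64 ty 2.84 tz 0.13 tw 0.63
```

>>> {"api": "step_arm", "payload": {"deltas": [{"tx": -2.7, "ty": 2.8, "twist": 0.6}, {"tx": -2.5, "ty": 3.0, "twist": 0.6}, {"tx": -2.3, "ty": 3.1, "twist": 0.6}, {"tx": -2.1, "ty": 3.3, "twist": 0.6}, {"tx": -1.9, "ty": 3.4, "twist": 0.6}]}}

```text
invalid input at $.deltas[0]: expected keys tx, ty, tz, twist, fingers
```

>>> {"api": "step_arm", "payload": {"deltas": [{"tx": -1.6, "ty": 3.5, "twist": 0.6}, {"tx": -1.4, "ty": 3.6, "twist": 0.6}, {"tx": -1.2, "ty": 3.7, "twist": 0.6}, {"tx": -0.9, "ty": 3.8, "twist": 0.6}, {"tx": -0.7, "ty": 3.8, "twist": 0.6}]}}

```text
invalid input at $.deltas[0]: expected keys tx, ty, tz, twist, fingers
```

>>> {"api": "step_arm", "payload": {"deltas": [{"tx": -2.7, "ty": 2.8, "tz": 0, "twist": 0.6, "fingers": 0}, {"tx": -2.5, "ty": 3.0, "tz": 0, "twist": 0.6, "fingers": 0}, {"tx": -2.3, "ty": 3.1, "tz": 0, "twist": 0.6, "fingers": 0}, {"tx": -2.1, "ty": 3.3, "tz": 0, "twist": 0.6, "fingers": 0}, {"tx": -1.9, "ty": 3.4, "tz": 0, "twist": 0.6, "fingers": 0}]}}

```text
clock: 0.52
position: [296.0, 441.0, 225.7]
eef_rot: [[0.602, 0.798, -0.01], [0.798, -0.602, 0.001], [-0.006, -0.009, -1.0]]
wrist_force: [1.2, -0.1, 0.6]
finger_gap: 0.999
```

>>> {"api": "step_arm", "payload": {"deltas": [{"tx": -1.6, "ty": 3.5, "tz": 0, "twist": 0.6, "fingers": 0}, {"tx": -1.4, "ty": 3.6, "tz": 0, "twist": 0.6, "fingers": 0}, {"tx": -1.2, "ty": 3.7, "tz": 0, "twist": 0.6, "fingers": 0}, {"tx": -0.9, "ty": 3.8, "tz": 0, "twist": 0.6, "fingers": 0}, {"tx": -0.7, "ty": 3.8, "tz": 0, "twist": 0.6, "fingers": 0}]}}

```text
clock: 0.93
position: [388.0, 259.6, 223.4]
eef_rot: [[0.828, 0.561, -0.012], [0.561, -0.828, -0.001], [-0.011, -0.006, -1.0]]
wrist_force: [1.5, 0.2, 0.4]
finger_gap: 0.999
```

```bash
python3 plan.py 635 -217 200 -19.8
```

```text
at [388.  259.6 223.4] yaw 34.1 q [-0.47  0.16 -0.19  2.    0.03  0.99 -0.08] F [1.5 0.2 0.4] gap 0.999 t 0.9333 tilt [-0.012 -0.001]
0 tx -0.45 ty 3.81 tz 0.17 tw 0.64
1 tx -0.19 ty 3.83 tz 0.17 tw 0.64
2 tx 0.07 ty 3.83 tz 0.17 tw 0.64
3 tx 0.32 ty 3.82 tz 0.17 tw 0.64
4 tx 0.58 ty 3.79 tz 0.17 tw 0.64
5 tx 0.83 ty 3.74 tz 0.17 tw 0.64
6 tx 1.08 ty 3.68 tz 0.17 tw 0.64
7 tx 1.33 ty 3.60 tz 0.17 tw 0.64
8 tx 1.57 ty 3.50 tz 0.17 tw 0.64
9 tx 1.80 ty 3.39 tz 0.17 tw 0.64
10 tx 2.02 ty 3.26 tz 0.17 tw 0.64
11 tx 2.23 ty 3.12 tz 0.17 tw 0.64
12 tx 2.44 ty 2.96 tz 0.17 tw 0.64
13 tx 2.63 ty 2.79 tz 0.17 tw 0.64
```

>>> {"api": "step_arm", "payload": {"deltas": [{"tx": -0.4, "ty": 3.8, "tz": 0, "twist": 0.65, "fingers": 0}, {"tx": -0.2, "ty": 3.8, "tz": 0, "twist": 0.65, "fingers": 0}, {"tx": 0.1, "ty": 3.8, "tz": 0, "twist": 0.65, "fingers": 0}, {"tx": 0.3, "ty": 3.8, "tz": 0, "twist": 0.65, "fingers": 0}, {"tx": 0.6, "ty": 3.8, "tz": 0, "twist": 0.65, "fingers": 0}]}}

```text
clock: 1.35
position: [476.2, 79.6, 222.2]
eef_rot: [[0.972, 0.236, -0.013], [0.236, -0.972, -0.001], [-0.012, -0.002, -1.0]]
wrist_force: [1.0, 0.6, 0.5]
finger_gap: 1.002
```

>>> {"api": "step_arm", "payload": {"deltas": [{"tx": 0.8, "ty": 3.7, "tz": 0, "twist": 0.65, "fingers": 0}, {"tx": 1.1, "ty": 3.7, "tz": 0, "twist": 0.65, "fingers": 0}, {"tx": 1.3, "ty": 3.6, "tz": 0, "twist": 0.65, "fingers": 0}, {"tx": 1.6, "ty": 3.5, "tz": 0, "twist": 0.65, "fingers": 0}, {"tx": 1.8, "ty": 3.4, "tz": 0, "twist": 0.65, "fingers": 0}]}}

```text
clock: 1.77
position: [560.3, -102.5, 220.5]
eef_rot: [[0.993, -0.119, -0.014], [-0.119, -0.993, -0.001], [-0.014, 0.003, -1.0]]
wrist_force: [0.4, 0.2, -0.8]
finger_gap: 0.999
```

```bash
python3 plan.py 635.5 -217 150 -19.8
```

```text
at [ 560.3 -102.5  220.5] yaw -6.83 q [-0.    0.35  0.17  1.77 -0.06  1.04  0.07] F [ 0.4  0.2 -0.8] gap 0.999 t 1.7667 tilt [-0.014 -0.001]
0 tx 2.21 ty 2.62 tz 1.76 tw 0.54
1 tx 2.35 ty 2.49 tz 1.76 tw 0.54
2 tx 2.49 ty 2.35 tz 1.76 tw 0.54
3 tx 2.62 ty 2.21 tz 1.76 tw 0.54
```

>>> {"api": "step_arm", "payload": {"deltas": [{"tx": 2.2, "ty": 2.6, "tz": 1.8, "twist": 0.55, "fingers": 0}, {"tx": 2.4, "ty": 2.5, "tz": 1.8, "twist": 0.55, "fingers": 0}, {"tx": 2.5, "ty": 2.4, "tz": 1.8, "twist": 0.55, "fingers": 0}, {"tx": 2.6, "ty": 2.2, "tz": 1.8, "twist": 0.55, "fingers": 0}, {"tx": 0, "ty": 0, "tz": 0, "twist": 0, "fingers": 0}]}}

```text
clock: 2.18
position: [636.8, -234.6, 143.3]
eef_rot: [[0.931, -0.365, -0.013], [-0.365, -0.931, -0.007], [-0.01, 0.012, -1.0]]
wrist_force: [-1.9, -0.6, -1.1]
finger_gap: 0.999
```

Run:
```python
from h import *
from plan import plan
grab('scene','s1');grab('top','t1')
plan(635.5,-217,100,-19.8)
a=cv2.imread('pics/s1.png')[130:270,230:400];b=cv2.imread('pics/t1.png')[110:220,250:370]
o=np.zeros((560,800,3),np.uint8)
a=cv2.resize(a,(460,379),interpolation=3);b=cv2.resize(b,(340,312),interpolation=3);o[:379,:460]=a;o[:312,460:]=b
cv2.imwrite('pics/c1.png',o)
```

```text
at [ 636.9 -229.   146.5] yaw -21.04 q [ 0.14  0.61  0.24  1.56 -0.15  1.    0.05] F [-0.7  0.6  0.3] gap 1.004 t 2.2833 tilt [-0.011 -0.004]
0 tx -0.28 ty -0.54 tz 2.33 tw -0.10
1 tx -0.28 ty -0.54 tz 2.33 tw -0.10
```

View pics/c1.png

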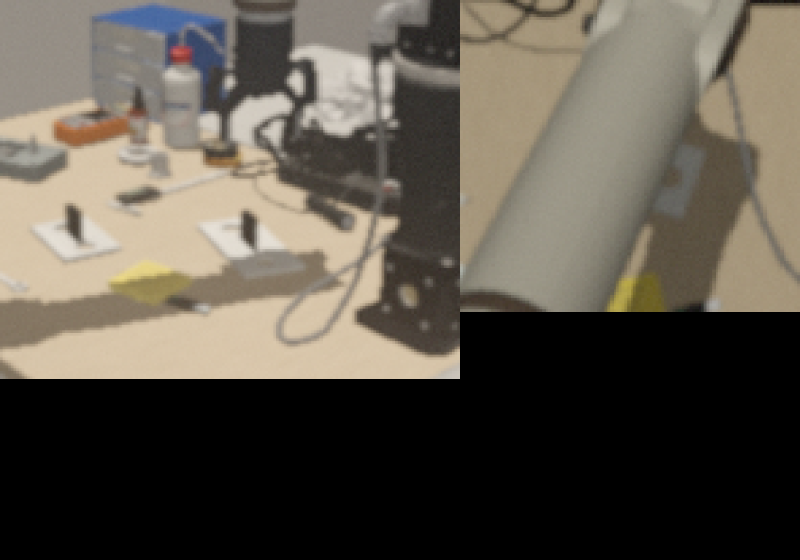

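The scene crop shows the grip at scene pixel (322,208–215), within 1 px of the reprojected estimate. The top view is blocked by the arm. Next I align and descend.

>>> {"api": "step_arm", "payload": {"deltas": [{"tx": -0.5, "ty": -1.1, "tz": 2.0, "twist": -0.2, "fingers": 0}, {"tx": 0, "ty": 0, "tz": 2.0, "twist": 0, "fingers": 0}, {"tx": 0, "ty": 0, "tz": 1.0, "twist": 0, "fingers": 0}, {"tx": 0, "ty": 0, "tz": 0, "twist": 0, "fingers": 0}, {"tx": 0, "ty": 0, "tz": 0, "twist": 0, "fingers": 0}]}}

```text
clock: 2.7
position: [637.5, -210.2, 99.4]
eef_rot: [[0.944, -0.331, -0.006], [-0.331, -0.944, 0.0], [-0.006, 0.002, -1.0]]
wrist_force: [0.7, -0.6, 1.1]
finger_gap: 0.999
```

```bash
python3 plan.py 635.7 -217 14 -19.8
```

```text
at [ 637.5 -210.2   99.4] yaw -19.32 q [ 0.13  0.65  0.21  1.6  -0.16  0.91  0.06] F [ 0.7 -0.6  1.1] gap 0.999 t 2.7 tilt [-0.006  0.   ]
0 tx 0.02 ty 0.24 tz 2.85 tw 0.03
1 tx 0.02 ty 0.24 tz 2.85 tw 0.03
2 tx 0.02 ty 0.24 tz 2.85 tw 0.03
```

>>> {"api": "step_arm", "payload": {"deltas": [{"tx": 0, "ty": 0.7, "tz": 2.0, "twist": 0.1, "fingers": 0}, {"tx": 0, "ty": 0, "tz": 2.0, "twist": 0, "fingers": 0}, {"tx": 0, "ty": 0, "tz": 1.5, "twist": 0, "fingers": 0}, {"tx": 0, "ty": 0, "tz": 0, "twist": 0, "fingers": 0}, {"tx": 0, "ty": 0, "tz": 0, "twist": 0, "fingers": 0}]}}

```text
clock: 3.12
position: [640.6, -214.7, 51.6]
eef_rot: [[0.942, -0.336, 0.006], [-0.336, -0.942, -0.001], [0.006, -0.001, -1.0]]
wrist_force: [0.0, 0.1, 0.4]
finger_gap: 0.999
```

```bash
python3 plan.py 635.7 -217 14 -19.8
```

```text
at [ 640.6 -214.7   51.6] yaw -19.66 q [ 0.15  0.71  0.2   1.62 -0.18  0.82  0.08] F [0.  0.1 0.4] gap 0.999 t 3.1167 tilt [ 0.006 -0.001]
0 tx -0.38 ty 0.38 tz 3.76 tw 0.02
```

>>> {"api": "step_arm", "payload": {"deltas": [{"tx": -0.4, "ty": 0.4, "tz": 1.0, "twist": 0, "fingers": 0}, {"tx": 0, "ty": 0, "tz": 1.4, "twist": 0, "fingers": 0}, {"tx": 0, "ty": 0, "tz": 1.2, "twist": 0, "fingers": 0}, {"tx": 0, "ty": 0, "tz": 0, "twist": 0, "fingers": 0}, {"tx": 0, "ty": 0, "tz": 0, "twist": 0, "fingers": 0}]}}

```text
clock: 3.53
position: [637.6, -217.8, 15.8]
eef_rot: [[0.942, -0.336, 0.011], [-0.336, -0.942, -0.002], [0.011, -0.002, -1.0]]
wrist_force: [0.1, -0.2, 0.4]
finger_gap: 0.999
```

```bash
python3 plan.py 635.7 -217 14 -19.8
```

```text
at [ 637.6 -217.8   15.8] yaw -19.63 q [ 0.16  0.76  0.19  1.64 -0.19  0.75  0.09] F [ 0.1 -0.2  0.4] gap 0.999 t 3.5333 tilt [ 0.011 -0.002]
0 tx -0.21 ty -0.01 tz 0.18 tw 0.03
```

>>> {"api": "step_arm", "payload": {"deltas": [{"tx": -0.2, "ty": 0, "tz": 0.1, "twist": 0, "fingers": 0}, {"tx": 0, "ty": 0, "tz": 0, "twist": 0, "fingers": 0.5}, {"tx": 0, "ty": 0, "tz": 0, "twist": 0, "fingers": 1}, {"tx": 0, "ty": 0, "tz": 0, "twist": 0, "fingers": 1}, {"tx": 0, "ty": 0, "tz": 0, "twist": 0, "fingers": 1}], "grip_force": 70}}

```text
clock: 3.95
position: [635.8, -217.2, 14.9]
eef_rot: [[0.942, -0.336, 0.011], [-0.336, -0.942, -0.002], [0.012, -0.002, -1.0]]
wrist_force: [0.6, -0.7, 1.1]
finger_gap: 0.454
```

>>> {"api": "step_arm", "payload": {"deltas": [{"tx": 0, "ty": 0, "tz": 0, "twist": 0, "fingers": 1}, {"tx": 0, "ty": 0, "tz": 0, "twist": 0, "fingers": 1}, {"tx": 0, "ty": 0, "tz": 0, "twist": 0, "fingers": 1}], "grip_force": 70}}

```text
clock: 4.2
position: [636.6, -217.3, 16.0]
eef_rot: [[0.942, -0.336, 0.013], [-0.336, -0.942, -0.002], [0.013, -0.002, -1.0]]
wrist_force: [-0.0, 0.7, -1.5]
finger_gap: 0.152
```

>>> {"api": "step_arm", "payload": {"deltas": [{"tx": 0, "ty": 0, "tz": -0.5, "twist": 0, "fingers": 1}, {"tx": 0, "ty": 0, "tz": -1.5, "twist": 0, "fingers": 1}, {"tx": 0, "ty": 0, "tz": -2.5, "twist": 0, "fingers": 1}, {"tx": 0, "ty": 0, "tz": -3, "twist": 0, "fingers": 1}, {"tx": 0, "ty": 0, "tz": -3, "twist": 0, "fingers": 1}]}}

```text
clock: 4.62
position: [627.9, -214.5, 117.2]
eef_rot: [[0.942, -0.336, -0.005], [-0.336, -0.942, 0.003], [-0.006, -0.001, -1.0]]
wrist_force: [1.4, -1.0, -2.5]
finger_gap: 0.149
```

>>> {"api": "step_arm", "payload": {"deltas": [{"tx": 0, "ty": 0, "tz": -2.5, "twist": 0, "fingers": 1}, {"tx": 0, "ty": 0, "tz": -2, "twist": 0, "fingers": 1}, {"tx": 0, "ty": 0, "tz": 0, "twist": 0, "fingers": 1}]}}

```text
clock: 4.87
position: [631.3, -216.3, 174.8]
eef_rot: [[0.942, -0.336, 0.006], [-0.336, -0.942, -0.001], [0.006, -0.001, -1.0]]
wrist_force: [1.4, -0.3, -1.1]
finger_gap: 0.154
```

```bash
python3 plan.py 551.5 269.6 170 22.3
```

```text
at [ 631.3 -216.3  174.8] yaw -19.66 q [ 0.13  0.55  0.23  1.58 -0.14  1.02  0.06] F [ 1.4 -0.3 -1.1] gap 0.154 t 4.8667 tilt [ 0.006 -0.001]
0 tx -1.84 ty -3.31 tz 0.04 tw -0.54
1 tx -1.65 ty -3.41 tz 0.04 tw -0.54
2 tx -1.45 ty -3.50 tz 0.04 tw -0.54
3 tx -1.25 ty -3.57 tz 0.04 tw -0.54
4 tx -1.05 ty -3.64 tz 0.04 tw -0.54
5 tx -0.84 ty -3.69 tz 0.04 tw -0.54
6 tx -0.63 ty -3.73 tz 0.04 tw -0.54
7 tx -0.42 ty -3.76 tz 0.04 tw -0.54
8 tx -0.21 ty -3.78 tz 0.04 tw -0.54
9 tx 0.00 ty -3.79 tz 0.04 tw -0.54
10 tx 0.22 ty -3.78 tz 0.04 tw -0.54
11 tx 0.43 ty -3.76 tz 0.04 tw -0.54
12 tx 0.64 ty -3.73 tz 0.04 tw -0.54
```

>>> {"api": "step_arm", "payload": {"deltas": [{"tx": -1.0, "ty": -2.0, "tz": 0, "twist": -0.5, "fingers": 1}, {"tx": -1.6, "ty": -3.0, "tz": 0, "twist": -0.55, "fingers": 1}, {"tx": -1.5, "ty": -3.5, "tz": 0, "twist": -0.55, "fingers": 1}, {"tx": -1.3, "ty": -3.6, "tz": 0, "twist": -0.55, "fingers": 1}, {"tx": -1.1, "ty": -3.6, "tz": 0, "twist": -0.55, "fingers": 1}]}}

```text
clock: 5.28
position: [600.3, -58.0, 176.0]
eef_rot: [[0.998, -0.067, 0.011], [-0.067, -0.998, -0.012], [0.012, 0.011, -1.0]]
wrist_force: [1.7, 0.6, -1.6]
finger_gap: 0.156
```

>>> {"api": "step_arm", "payload": {"deltas": [{"tx": -0.9, "ty": -3.7, "tz": 0, "twist": -0.55, "fingers": 1}, {"tx": -0.7, "ty": -3.7, "tz": 0, "twist": -0.55, "fingers": 1}, {"tx": -0.5, "ty": -3.7, "tz": 0, "twist": -0.55, "fingers": 1}, {"tx": -0.3, "ty": -3.7, "tz": 0, "twist": -0.55, "fingers": 1}, {"tx": 0, "ty": -3.5, "tz": 0, "twist": -0.55, "fingers": 1}]}}

```text
clock: 5.7
position: [558.6, 133.9, 170.9]
eef_rot: [[0.971, 0.237, 0.006], [0.237, -0.971, -0.012], [0.003, 0.014, -1.0]]
wrist_force: [1.1, 0.5, -2.2]
finger_gap: 0.152
```

```bash
python3 plan.py 551.5 269.6 150 22.3
```

```text
at [558.6 133.9 170.9] yaw 13.73 q [-0.31  0.4   0.03  1.82  0.    0.92 -0.05] F [ 1.1  0.5 -2.2] gap 0.152 t 5.7 tilt [ 0.006 -0.012]
0 tx 0.63 ty -3.34 tz 0.52 tw -0.36
1 tx 0.76 ty -3.31 tz 0.52 tw -0.36
2 tx 0.88 ty -3.28 tz 0.52 tw -0.36
3 tx 1.00 ty -3.25 tz 0.52 tw -0.36
```

>>> {"api": "step_arm", "payload": {"deltas": [{"tx": 0.6, "ty": -3.3, "tz": 0, "twist": -0.4, "fingers": 1}, {"tx": 0.8, "ty": -3.0, "tz": 0, "twist": -0.4, "fingers": 1}, {"tx": 0.8, "ty": -2.0, "tz": 0, "twist": -0.3, "fingers": 1}, {"tx": 0.5, "ty": -1.5, "tz": 0, "twist": -0.1, "fingers": 1}, {"tx": 0, "ty": 0, "tz": 0, "twist": 0, "fingers": 1}]}}

```text
clock: 6.12
position: [545.5, 253.4, 166.7]
eef_rot: [[0.924, 0.383, -0.001], [0.383, -0.924, -0.008], [-0.005, 0.007, -1.0]]
wrist_force: [0.7, -0.4, -2.2]
finger_gap: 0.158
```

>>> {"api": "step_arm", "payload": {"deltas": [{"tx": 0, "ty": 0, "tz": 0, "twist": 0, "fingers": 1}, {"tx": 0, "ty": 0, "tz": 0, "twist": 0, "fingers": 1}]}}

```text
clock: 6.28
position: [544.1, 253.3, 165.5]
eef_rot: [[0.923, 0.384, -0.004], [0.384, -0.923, -0.01], [-0.007, 0.008, -1.0]]
wrist_force: [-0.6, -0.0, -1.6]
finger_gap: 0.151
```

```bash
python3 plan.py 551.5 269.6 120 22.3
```

```text
at [544.1 253.3 165.5] yaw 22.61 q [-0.45  0.45 -0.04  1.74  0.03  0.95 -0.11] F [-0.6 -0.  -1.6] gap 0.151 t 6.2833 tilt [-0.004 -0.01 ]
0 tx 0.65 ty -0.61 tz 2.27 tw 0.03
1 tx 0.65 ty -0.61 tz 2.27 tw 0.03
```

>>> {"api": "step_arm", "payload": {"deltas": [{"tx": 0.7, "ty": -0.6, "tz": 1.5, "twist": 0, "fingers": 1}, {"tx": 0.6, "ty": -0.6, "tz": 2.0, "twist": 0, "fingers": 1}, {"tx": 0, "ty": 0, "tz": 1.5, "twist": 0, "fingers": 1}, {"tx": 0, "ty": 0, "tz": 0, "twist": 0, "fingers": 1}, {"tx": 0, "ty": 0, "tz": 0, "twist": 0, "fingers": 1}]}}

```text
clock: 6.7
position: [554.8, 258.8, 114.5]
eef_rot: [[0.929, 0.371, -0.001], [0.371, -0.928, -0.015], [-0.007, 0.014, -1.0]]
wrist_force: [1.6, 0.7, -1.2]
finger_gap: 0.154
```

Run:
```python
from h import *
from plan import plan
grab('scene','s2');grab('top','t2')
plan(551.5,269.6,46,22.3)
a=cv2.imread('pics/s2.png')[120:220,160:300];b=cv2.imread('pics/t2.png')[130:250,100:240]
o=np.zeros((600,800,3),np.uint8)
o[:286,:400]=cv2.resize(a,(400,286),interpolation=3);o[:343,400:]=cv2.resize(b,(400,343),interpolation=3)
cv2.imwrite('pics/c2.png',cv2.convertScaleAbs(o,alpha=1.3))
```

```text
at [555.  258.7 115.1] yaw 21.78 q [-0.46  0.54 -0.03  1.75  0.04  0.87 -0.14] F [ 0.1  0.3 -1.9] gap 0.155 t 6.8 tilt [-0.001 -0.015]
0 tx 0.04 ty -0.57 tz 3.45 tw -0.04
1 tx 0.04 ty -0.57 tz 3.45 tw -0.04
```

View pics/c2.png

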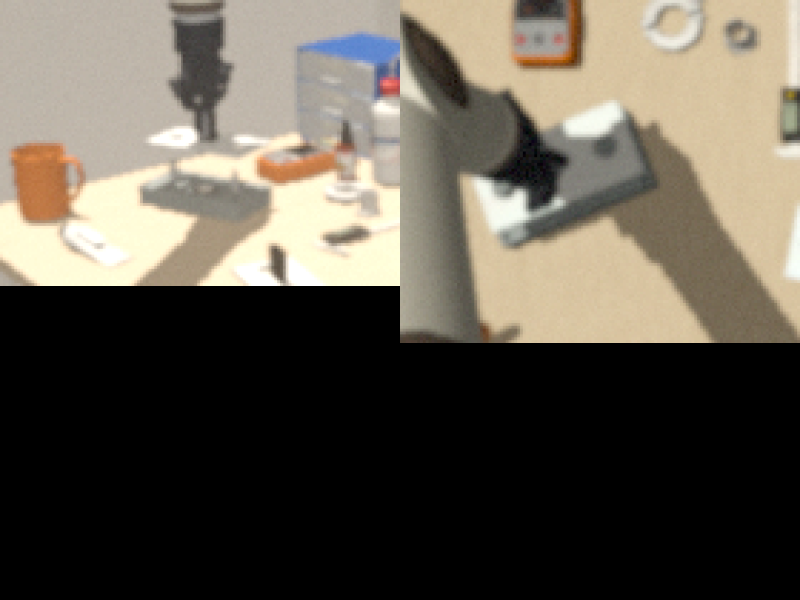

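Run:
```python
from h import *
print(ray('t2',171.5,180.5,103).round(1))
# plate right edge corners in t2 crop: (622,100),(655,180)
im=cv2.imread('pics/t2.png');b=cv2.resize(im[150:215,150:235],(800,612),interpolation=3)[:600]
cv2.imwrite('pics/c3.png',cv2.convertScaleAbs(b,alpha=1.3))
```

```text
[576.5 204.7 103. ]
```

View pics/c3.png

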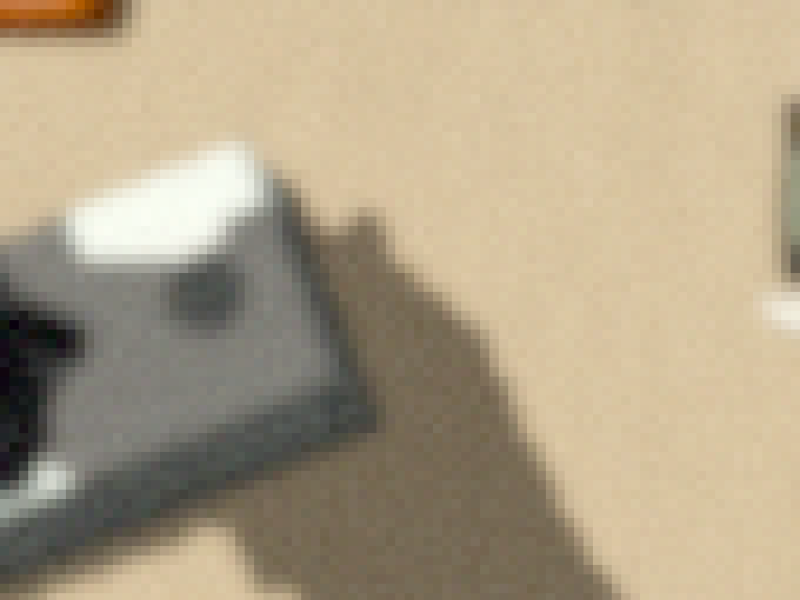

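>>> {"api": "step_arm", "payload": {"deltas": [{"tx": 0, "ty": -0.6, "tz": 0.5, "twist": -0.1, "fingers": 1}, {"tx": 0, "ty": -0.6, "tz": 0.5, "twist": 0, "fingers": 1}, {"tx": 0, "ty": 0, "tz": 0.5, "twist": 0, "fingers": 1}, {"tx": 0, "ty": 0, "tz": 0, "twist": 0, "fingers": 1}, {"tx": 0, "ty": 0, "tz": 0, "twist": 0, "fingers": 1}]}}

```text
clock: 7.22
position: [552.1, 270.7, 102.1]
eef_rot: [[0.925, 0.38, 0.004], [0.38, -0.925, -0.012], [-0.001, 0.013, -1.0]]
wrist_force: [0.8, 0.4, -1.3]
finger_gap: 0.152
```

```bash
python3 plan.py 551.5 269.6 46 22.3
```

```text
at [552.1 270.7 102.1] yaw 22.34 q [-0.48  0.55 -0.04  1.75  0.04  0.84 -0.15] F [ 0.8  0.4 -1.3] gap 0.152 t 7.2167 tilt [ 0.004 -0.012]
0 tx -0.05 ty 0.04 tz 2.81 tw 0.00
1 tx -0.05 ty 0.04 tz 2.81 tw 0.00
```

>>> {"api": "step_arm", "payload": {"deltas": [{"tx": 0, "ty": 0, "tz": 0.6, "twist": 0, "fingers": 1}, {"tx": 0, "ty": 0, "tz": 0.6, "twist": 0, "fingers": 1}, {"tx": 0, "ty": 0, "tz": 0.6, "twist": 0, "fingers": 1}, {"tx": 0, "ty": 0, "tz": 0, "twist": 0, "fingers": 1}, {"tx": 0, "ty": 0, "tz": 0, "twist": 0, "fingers": 1}]}}

```text
clock: 7.63
position: [552.2, 270.6, 82.3]
eef_rot: [[0.925, 0.38, 0.004], [0.381, -0.925, -0.013], [-0.001, 0.013, -1.0]]
wrist_force: [-0.4, -0.6, -1.9]
finger_gap: 0.154
```

```bash
python3 plan.py 551.5 269.6 46 22.3
```

```text
at [552.2 270.6  82.3] yaw 22.37 q [-0.48  0.58 -0.04  1.76  0.05  0.8  -0.15] F [-0.4 -0.6 -1.9] gap 0.154 t 7.6333 tilt [ 0.004 -0.013]
0 tx -0.11 ty 0.07 tz 3.63 tw 0.01
```

Run:
```python
from h import *
grab('scene','s3');grab('top','t3')
a=cv2.imread('pics/s3.png')[155:205,190:270];b=cv2.imread('pics/t3.png')[155:220,120:200]
o=np.zeros((600,800,3),np.uint8)
o[:250,:400]=cv2.resize(a,(400,250),interpolation=3);o[:325,400:]=cv2.resize(b,(400,325),interpolation=3)
cv2.imwrite('pics/c4.png',cv2.convertScaleAbs(o,alpha=1.3))
```

```text
(no output)
```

View pics/c4.png

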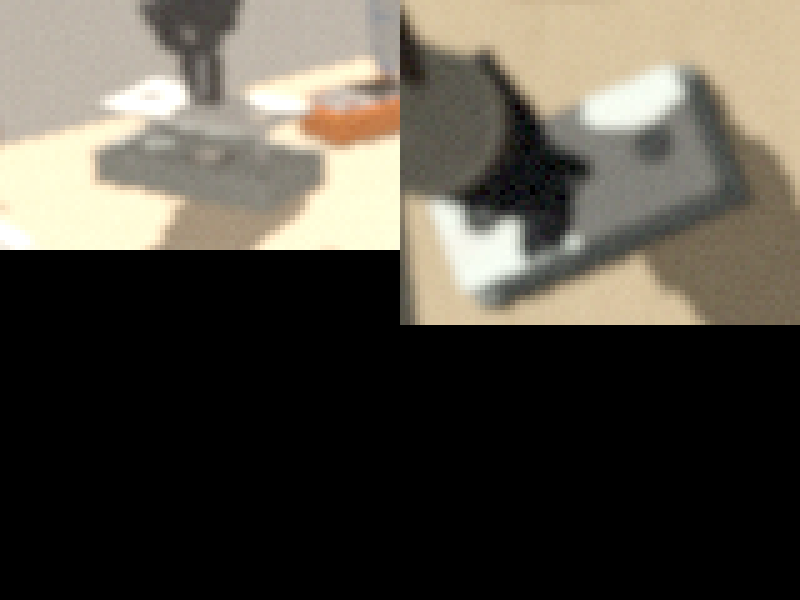

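The plate is parallel above the fixture: hole at crop (653,145), scene plate tips over the studs, TCP within 1.5 mm of target. I'll lower it in small steps and watch the force.

>>> {"api": "step_arm", "payload": {"deltas": [{"tx": -0.1, "ty": 0.1, "tz": 0.4, "twist": 0, "fingers": 1}, {"tx": 0, "ty": 0, "tz": 0.4, "twist": 0, "fingers": 1}, {"tx": 0, "ty": 0, "tz": 0.3, "twist": 0, "fingers": 1}, {"tx": 0, "ty": 0, "tz": 0, "twist": 0, "fingers": 1}]}}

```text
clock: 8.07
position: [552.3, 269.1, 71.2]
eef_rot: [[0.925, 0.38, 0.006], [0.38, -0.925, -0.012], [0.001, 0.013, -1.0]]
wrist_force: [-1.0, -0.1, -2.9]
finger_gap: 0.154
```

```bash
python3 plan.py 551.5 269.6 46 22.3
```

```text
at [552.3 269.1  71.2] yaw 22.34 q [-0.48  0.59 -0.03  1.77  0.05  0.78 -0.15] F [-1.  -0.1 -2.9] gap 0.154 t 8.0667 tilt [ 0.006 -0.012]
0 tx -0.05 ty -0.08 tz 2.52 tw 0.01
```

Underside is about 55 mm high, below the stud tips, and the force shows no contact, so the studs are in the holes. I continue down.

>>> {"api": "step_arm", "payload": {"deltas": [{"tx": 0, "ty": 0, "tz": 0.5, "twist": 0, "fingers": 1}, {"tx": 0, "ty": 0, "tz": 0.5, "twist": 0, "fingers": 1}, {"tx": 0, "ty": 0, "tz": 0.5, "twist": 0, "fingers": 1}, {"tx": 0, "ty": 0, "tz": 0, "twist": 0, "fingers": 1}]}}

```text
clock: 8.4
position: [552.5, 268.9, 54.6]
eef_rot: [[0.925, 0.38, 0.006], [0.38, -0.925, -0.012], [0.001, 0.013, -1.0]]
wrist_force: [-0.3, -0.2, -2.5]
finger_gap: 0.158
```

```bash
python3 plan.py 551.5 269.6 46 22.3
```

```text
at [552.5 268.9  54.6] yaw 22.33 q [-0.48  0.62 -0.03  1.77  0.05  0.75 -0.15] F [-0.3 -0.2 -2.5] gap 0.158 t 8.4 tilt [ 0.006 -0.012]
0 tx -0.07 ty -0.11 tz 0.86 tw 0.01
```

>>> {"api": "step_arm", "payload": {"deltas": [{"tx": 0, "ty": 0, "tz": 0.3, "twist": 0, "fingers": 1}, {"tx": 0, "ty": 0, "tz": 0.3, "twist": 0, "fingers": 1}, {"tx": 0, "ty": 0, "tz": 0, "twist": 0, "fingers": 1}]}}

```text
clock: 8.65
position: [552.3, 268.7, 47.5]
eef_rot: [[0.925, 0.38, 0.005], [0.38, -0.925, -0.012], [0.0, 0.013, -1.0]]
wrist_force: [0.7, -0.8, -2.6]
finger_gap: 0.153
```

>>> {"api": "step_arm", "payload": {"deltas": [{"tx": 0, "ty": 0, "tz": 0.15, "twist": 0, "fingers": 1}, {"tx": 0, "ty": 0, "tz": 0, "twist": 0, "fingers": 1}]}}

```text
clock: 8.82
position: [552.8, 268.8, 46.6]
eef_rot: [[0.925, 0.38, 0.006], [0.38, -0.925, -0.012], [0.001, 0.013, -1.0]]
wrist_force: [-2.1, -1.0, 0.7]
finger_gap: 0.156
```

Contact is just starting: Fz rose from -2.6 to +0.7. A little more.

>>> {"api": "step_arm", "payload": {"deltas": [{"tx": 0, "ty": 0, "tz": 0.2, "twist": 0, "fingers": 1}, {"tx": 0, "ty": 0, "tz": 0, "twist": 0, "fingers": 1}]}}

```text
clock: 8.98
position: [553.3, 268.8, 46.2]
eef_rot: [[0.925, 0.38, 0.007], [0.38, -0.925, -0.012], [0.002, 0.013, -1.0]]
wrist_force: [-0.3, 0.5, -1.3]
finger_gap: 0.153
```

>>> {"api": "step_arm", "payload": {"deltas": [{"tx": 0, "ty": 0, "tz": 0.3, "twist": 0, "fingers": 1}, {"tx": 0, "ty": 0, "tz": 0.2, "twist": 0, "fingers": 1}]}}

```text
clock: 9.15
position: [553.9, 269.0, 45.6]
eef_rot: [[0.925, 0.38, 0.008], [0.38, -0.925, -0.011], [0.003, 0.013, -1.0]]
wrist_force: [-6.8, -3.9, 14.6]
finger_gap: 0.153
```

Firm contact at TCP z=45.6 (expected 46). Releasing.

>>> {"api": "step_arm", "payload": {"deltas": [{"tx": 0, "ty": 0, "tz": 0, "twist": 0, "fingers": 0.7}, {"tx": 0, "ty": 0, "tz": 0, "twist": 0, "fingers": 0.5}, {"tx": 0, "ty": 0, "tz": 0, "twist": 0, "fingers": 0.3}, {"tx": 0, "ty": 0, "tz": 0, "twist": 0, "fingers": 0.2}, {"tx": 0, "ty": 0, "tz": 0, "twist": 0, "fingers": 0.2}]}}

```text
clock: 9.57
position: [555.5, 269.9, 46.8]
eef_rot: [[0.925, 0.38, 0.012], [0.38, -0.925, -0.009], [0.007, 0.013, -1.0]]
wrist_force: [-0.1, 0.0, -0.4]
finger_gap: 0.8
```

>>> {"api": "step_arm", "payload": {"deltas": [{"tx": 0, "ty": 0, "tz": -0.5, "twist": 0, "fingers": 0.2}, {"tx": 0, "ty": 0, "tz": -1, "twist": 0, "fingers": 0.2}, {"tx": 0, "ty": 0, "tz": -2, "twist": 0, "fingers": 0.2}, {"tx": 0, "ty": 0, "tz": -3, "twist": 0, "fingers": 0.2}, {"tx": 0, "ty": 0, "tz": -3, "twist": 0, "fingers": 0.2}]}}

```text
clock: 9.98
position: [549.1, 268.0, 138.2]
eef_rot: [[0.925, 0.38, -0.003], [0.38, -0.925, -0.017], [-0.009, 0.015, -1.0]]
wrist_force: [0.3, 0.1, -0.0]
finger_gap: 0.798
```

>>> {"api": "step_arm", "payload": {"deltas": [{"tx": 0, "ty": 0, "tz": -3, "twist": 0, "fingers": 0}, {"tx": -3, "ty": 0, "tz": -2, "twist": 0, "fingers": 0}, {"tx": -3, "ty": 2, "tz": 0, "twist": 0, "fingers": 0}, {"tx": -3, "ty": 3, "tz": 0, "twist": 0, "fingers": 0}, {"tx": -2, "ty": 3, "tz": 0, "twist": 0, "fingers": 0}]}}

```text
clock: 10.4
position: [481.4, 163.1, 203.8]
eef_rot: [[0.92, 0.392, 0.016], [0.392, -0.92, -0.003], [0.014, 0.009, -1.0]]
wrist_force: [0.3, -1.4, -0.3]
finger_gap: 0.999
```

>>> {"api": "step_arm", "payload": {"deltas": [{"tx": 0, "ty": 4, "tz": 0, "twist": 0, "fingers": 0}, {"tx": 0, "ty": 4, "tz": 0, "twist": 0, "fingers": 0}, {"tx": 0, "ty": 4, "tz": 0, "twist": 0, "fingers": 0}, {"tx": 0, "ty": 2, "tz": 0, "twist": 0, "fingers": 0}, {"tx": 0, "ty": 0, "tz": 0, "twist": 0, "fingers": 0}]}}

```text
clock: 10.82
position: [535.2, 21.7, 212.1]
eef_rot: [[0.921, 0.389, 0.023], [0.389, -0.921, -0.004], [0.02, 0.012, -1.0]]
wrist_force: [0.9, -1.0, 0.2]
finger_gap: 0.998
```

Run:
```python
from h import *
grab('scene','s5');grab('top','t5')
s=r.read_state();print(s['position'],s['wrist_force'],s['clock'])
a=cv2.imread('pics/s5.png')[140:220,180:300];b=cv2.imread('pics/t5.png')[155:225,110:210]
o=np.zeros((600,800,3),np.uint8)
o[:267,:400]=cv2.resize(a,(400,267),interpolation=3);o[:280,400:]=cv2.resize(b,(400,280),interpolation=3)
o[290:,:413]=cv2.resize(cv2.imread('pics/t5.png'),(413,310))
cv2.imwrite('pics/c5.png',o)
```

```text
[534.02241626  26.0067822  211.6228    ] [-0.30806036  0.0542981   0.20735062] 10.9167
```

View pics/c5.png

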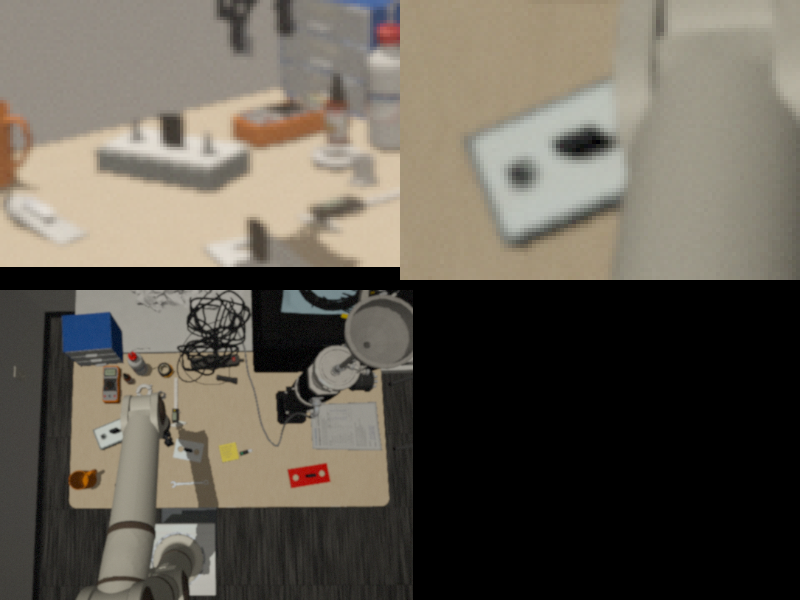

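The cover lies flat. In the scene crop both studs stick up through the holes at (137,128) and (208,143), with an even seam to the fixture. The arm is clear, and the short and red plates are where they were, so I'm handing in.

```bash
python3 -c "
from bench import r
print(r.sign_off())"
```

```text
the job is handed in; nothing more can be done
None
```

The long white cover is seated on the grey fixture, and I handed the job in at about 11 s on the clock. I took it by its grip and lowered it in small steps over both studs. I opened the gripper only after firm contact: 14.6 N, with the tool tip at 45.6 mm against about 46 mm expected.

**Final checks:** The last pictures show both studs standing up through the holes and the plate flat with an even seam to the fixture. The gripper is clear and reads no contact force. The short plate and the red look-alike look unmoved.

**Not perfect:** The tool was tilted up to about 0.9° during the lowering. One hole was hidden by the arm in the last top view, but both showed in the scene view. No check failed.

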